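Key the cell carrier into the photometer well

ROBOT

A 6-joint arm with a two-finger parallel gripper is mounted at the origin on the work surface. World frame = base frame: x ahead of the robot, y to its left, z up, the work surface at z = 0. Lengths are in m, angles in rad, forces in N, time in s.
With the tool pointing down it reaches from about 0.3 to 0.775 m from the base axis. Payload 14.6 kg.
Tool frame: the origin (TCP) lies between the finger pads; the fingertips stand 11 mm ahead of it and the grasp point (between the pads) lies 8 mm behind it; z points along the fingers, y is the line along which they close (so a half turn about z gives the same grasp; the last joint's range is limited). The gripper opens to 85 mm and grips with 20 to 120 N. Pads are 22 mm wide; open, the fingers measure 114 mm over their backs; the gripper's body (76 mm by 85 mm) begins 54 mm behind the grasp point. The pads swing forward as they close: fully open they stand 13 mm farther back than shut.
Start: joints at [-1.372, 0.3, 1.521, -0, 1.321, -0.067], TCP at [0.144, -0.531, 0.242] pointing down, gripper open.
Joint ranges: [-3.03, 3.03], [-0.79, 2.21], [0.23, 2.52], [-1.04, 4.18], [0, 3.07], [-2.55, 2.55]. Speed limits (rad/s): [2.22, 2.22, 2.57, 3.14, 3.14, 3.14].

INTERFACE

Orientations are given as a 3x3 rotation matrix whose columns are the frame's x, y, z axes.
In Python, from rig import * gives the robot as it stands.
- The arm moves only by the tool arm_command, never from a script. Its argument "increments" is one flat list of numbers, 7 for each row, row after row: the finger opening in cm, from 0 to 8.54, then the shift along the world's x, y, z in cm, then the turn, a rotation vector about the world's x, y, z in rad. A call has 1 to 8 rows; each row is the pose to reach, as a shift and turn from the pose commanded when the call began; what a row does not reach only later rows make up. A row lasts 1/10 s, in which the tool goes at most 50 mm and 8.59 degrees, less where a joint would pass 70% of its speed; a pose out of reach is approached as far as the arm can. A call with a gripper value outside its range is refused whole. The fingers move at their own pace and stop on an object; "grip_force" is the grip in N (left out, the last holds). Time passes only in rows, so rows that repeat a pose let the fingers close. It gives the time, the measured TCP pose, the force, the opening and the grip force at its end, in the units of the state.
- state(): the state, without advancing time (a new reading comes with each control period).
- get_image(name): name is "side" or "top" or "wrist"; returns the picture (400x640x3 uint8, blue, green, red); there is no depth.
- camera_info(name): a dict with "fx", "fy", "cx", "cy" (pixels), "distortion" ([k1, k2, p1, p2, k3] as OpenCV has them; the pictures are not rectified), "cam_to_world" (4x4, takes a point from camera to world coordinates). Camera axes: x right, y down, z forward; pixel columns grow to the right and rows downward; lengths in m; the calibration is good to about 2 mm. A picture is of the moment at which its call begins: read the wrist's pose just before it. camera_info takes no time and is no camera call; for the wrist camera it gives the pose at the moment of the call.
- hand_in(): hands the job in; it is judged then, once.
The state is a dict: "time": time; "joint_positions": joint angles; "joint_vel": joint speeds; "joint_torque": joint torques, N m; "position": TCP position; "orientation": TCP orientation; "contact_force": force on the tool from outside, world axes, zero at the start; "wrist_torque": the same for the moment, N m; "gripper_width": finger opening in m; "grip_force": force on a finger pad.
Only numpy, scipy, OpenCV 4.12 (cv2) and the standard library are available. Lean on these libraries where they do the work, as an engineer would, in place of code of your own. Each camera call takes 0.05 s, during which the arm holds its last target. There are 200 camera calls.

TASK

Seat the notched metal cell carrier in the photometer's round well. The key rib inside may stand at a different angle each time, so turn the carrier gently in the well under light pressure until its notch finds the key, let it down fully home and upright without ever forcing it, and let go. Then press the photometer's start button fully in and release it, leaving the un-notched plug, the two bottles and the beaker where they stand.

Things in the scene. Friction and masses are not known exactly. Their poses are not given: they have to be found in the camera images.
- carrier_grip (a point): Centre of the stem of the cell carrier, a loose bare-aluminium part of about 0.12 kg standing upright: a disc 52 mm across, 24 mm high, with a round stem 18 mm across on top, in all 58 mm high. The point is on the axis 48 mm above the underside. z up; x points from the axis to the notch.
- carrier_foot (a point): Centre of the carrier's underside, axes as carrier_grip. The notch is an upright slot in the disc, 10 mm wide, open to the rim on the +x side, beginning 12.5 mm from the axis and running through the disc's full height.
- plug_grip (a point): The same point (48 mm above the underside) on a dust plug of the same size and material as the carrier but with no notch: a bystander.
- well_mouth (a point): Centre of the mouth of the round well in the photometer's flat top, 80 mm above the table: a bore 54 mm across, 22 mm deep, small chamfer at the mouth. z up; x points from the photometer's front to its display side. With the notch over the key the carrier goes to the floor, its disc then 2 mm above the top; otherwise it goes 12 mm deep and rests on the key.
- well_floor (a point): Centre of the well's floor, axes as well_mouth. On it stands one rigid radial key rib, 8 mm wide, 10 mm high, from 15 mm off the axis out to the bore wall. Its direction from the axis, not measured, is anywhere from 0.15 to 1.95 rad counter-clockwise (seen from above) of this x axis, and does not change under push. The notch drops over it when within about 0.05 rad.
- start_top (a point): Centre of the top of the round start button (24 mm across) on the photometer's top, about 108 mm from the well. It goes straight down 6 mm against a spring that takes 5 N at the bottom.
- start (a joint): How far the start button is pressed in: 0 released, 0.006 m fully in.
- photometer: The photometer with all it carries: a fixed white desktop instrument, 200 x 240 mm and 80 mm high; origin at the table under its centre, axes as well_mouth.
- reagent_a: Small bottle with a blue cap, 40 mm across, 75 mm high; origin at the underside. A bystander.
- reagent_b: Another such bottle. A bystander.
- beaker: Glass beaker, 60 mm across, 75 mm high; origin at the underside. A bystander.
Mind the look-alikes: they are no part of the job. What is shaped like the part that bears carrier_grip but yellow is not meant.

How it is judged:
By the outcome, as a careful person would: the job done as asked, in the order asked, and still so for the second after the job is handed in, with the robot touching nothing.
It also fails if it takes over 67 s, if anything falls off the work surface, if the arm or the gripper's body presses on something with over 40 N, if the wrist force passes 120 N, or if a joint passes its speed limit or range.

## Working session

There is one attempt and no reset: what is moved stays moved. The work goes in short steps, Python scripts to look and compute and a tool call to move; the robot and the scene stay as the last step left them, time stands still between calls to the robot, and variables do not carry over. Pictures are saved under pics/ and viewed, at most 10 in all, crops included, and the job is handed in when it is done.

Besides the shell and the picture viewer there is one more tool, called after "Emit:" by a JSON object that holds its "op" and its "data", one argument or row to a line. arm_command: Moves the arm, as the interface text tells. Its arguments: {"type":"object","properties":{"increments":{"type":"array"},"grip_force":{"type":"number"}},"required":["increments"]}

```bash
mkdir -p pics
cat > h.py <<'E'
from rig import *
import numpy as np, cv2
def ray(name,px,ci=None):
    c=ci or camera_info(name)
    K=np.array([[c["fx"],0,c["cx"]],[0,c["fy"],c["cy"]],[0,0,1.]])
    u=cv2.undistortPoints(np.array(px,float).reshape(-1,1,2),K,np.array(c["distortion"],float)).reshape(-1,2)
    T=np.array(c["cam_to_world"]); d=np.c_[u,np.ones(len(u))]@T[:3,:3].T
    return T[:3,3],d
def plane(name,px,z,ci=None):
    o,d=ray(name,px,ci); return o+d*((z-o[2])/d[:,2])[:,None]
E
python3 - <<'E'
from h import *
for n in ("top","side"):
    cv2.imwrite(f"pics/{n}0.png",get_image(n)); c=camera_info(n); print(n,c["fx"],np.round(c["cam_to_world"],3).tolist())
s=state();print(s["time"],s["position"],s["orientation"])
E
```

```text
top 459.5649048701741 [[0.01, -0.995, 0.098, 0.448], [-1.0, -0.011, -0.006, 0.074], [0.007, -0.098, -0.995, 1.056], [0.0, 0.0, 0.0, 1.0]]
side 420.0889122619777 [[-0.915, -0.255, 0.313, 0.224], [-0.403, 0.577, -0.71, 0.751], [0.001, -0.776, -0.631, 0.688], [0.0, 0.0, 0.0, 1.0]]
0.1 [ 0.144422   -0.53048831  0.24176364] [[ 9.64894491e-01  2.62637755e-01 -1.74783774e-04]
 [ 2.62637792e-01 -9.64893939e-01  1.03757337e-03]
 [ 1.03858135e-04 -1.04705365e-03 -9.99999446e-01]]
```

View pics/top0.png

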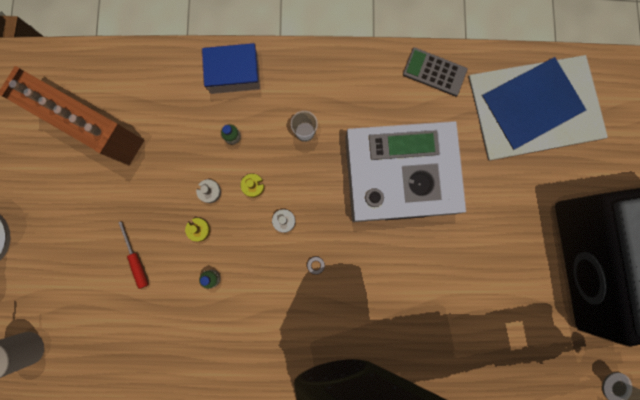

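View pics/side0.png

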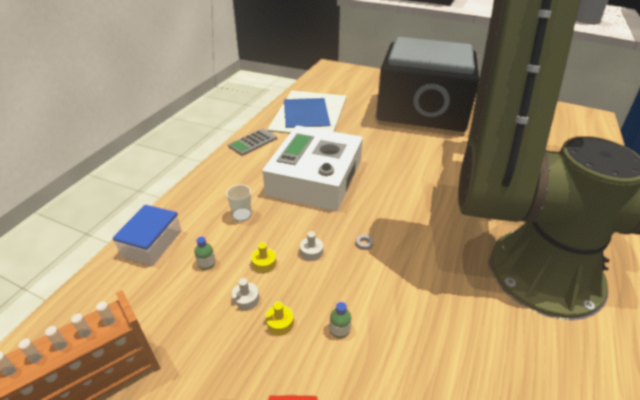

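Top view: the grey part at (207,191) shows the notch; the other grey part at (283,221) is the plug. The well is at (422,183), the button at (374,197), and there are yellow look-alikes. The side view agrees. Next I zoom in and measure.

Run:
```python
from h import *
im=get_image("top")
a=cv2.resize(im[165:245,175:305],None,fx=6,fy=6,interpolation=cv2.INTER_CUBIC)[:,:780]
b=cv2.resize(im[115:225,340:470],None,fx=6,fy=6,interpolation=cv2.INTER_CUBIC)
cv2.imwrite("pics/a.png",cv2.resize(a,(390,240)).copy())
c=np.zeros((600,800,3),np.uint8)
a=cv2.resize(im[170:215,185:230],(400,400),interpolation=cv2.INTER_CUBIC)
b=cv2.resize(im[120:225,345:470],(400,336),interpolation=cv2.INTER_CUBIC)
c[:400,:400]=a;c[:336,400:]=b
cv2.imwrite("pics/crop1.png",c)
print(plane("top",[(207,191)],0.024),plane("top",[(283,221)],.024))
print(plane("top",[(422,183),(374,197),(349,126),(457,122),(464,212),(355,219)],0.08))
```

```text
[[0.56463516 0.32745079 0.024     ]] [[0.49860848 0.15380149 0.024     ]]
[[ 0.580634   -0.14783095  0.08      ]
 [ 0.54922404 -0.04413341  0.08      ]
 [ 0.7037929   0.00995406  0.08      ]
 [ 0.71646334 -0.2271672   0.08      ]
 [ 0.51894241 -0.23810876  0.08      ]
 [ 0.50172938 -0.00357236  0.08      ]]
```

View pics/crop1.png

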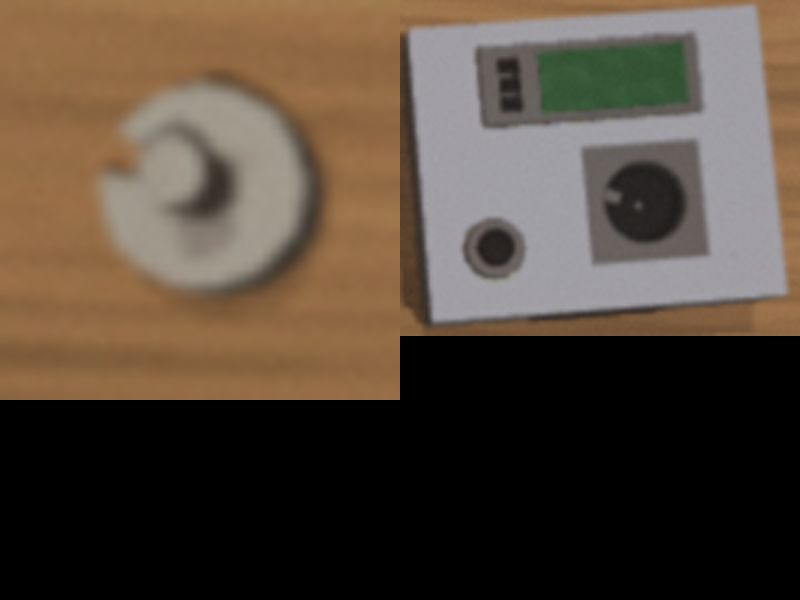

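The crop shows the carrier's notch pointing left and a little up, which is mainly world +y. The well's key shows as a light patch at crop (614,197), left and slightly up of the bore centre (645,202). I go over the well for a wrist view.

Emit:
{"op": "arm_command", "data": {
  "increments": [8.5,6,5,6,0,0,0,8.5,10,9,8,0,0,0,8.5,15,13,8,0,0,0,8.5,20,17,8,0,0,0,8.5,25,21,8,0,0,0,8.5,30,25,8,0,0,0,8.5,34,30,8,0,0,0,8.5,37,34,8,0,0,0]
}}

```text
time: 0.95
position: [0.4322, -0.2766, 0.3201]
orientation: [[0.965, 0.263, -0.0], [0.263, -0.965, 0.0], [-0.0, -0.0, -1.0]]
contact_force: [0.5, -1.5, -0.2]
gripper_width: 0.0847
grip_force: 0.0
```

Run:
```python
from h import *
s=state();print(s["time"],s["position"],s["orientation"])
c=camera_info("wrist");im=get_image("wrist");cv2.imwrite("pics/w1.png",im);np.save("w1.npy",c,allow_pickle=True)
print(c["fx"],np.round(c["cam_to_world"],3).tolist())
```

```text
0.95 [ 0.43216409 -0.27658561  0.32013802] [[ 9.64906673e-01  2.62593041e-01 -8.14666893e-05]
 [ 2.62593044e-01 -9.64906676e-01  2.24247182e-05]
 [-7.27191774e-05 -4.30303462e-05 -9.99999996e-01]]
278.2532051188592 [[0.265, -0.924, -0.274, 0.503], [-0.964, -0.254, -0.076, -0.257], [0.001, 0.284, -0.959, 0.453], [0.0, 0.0, 0.0, 1.0]]
```

View pics/w1.png

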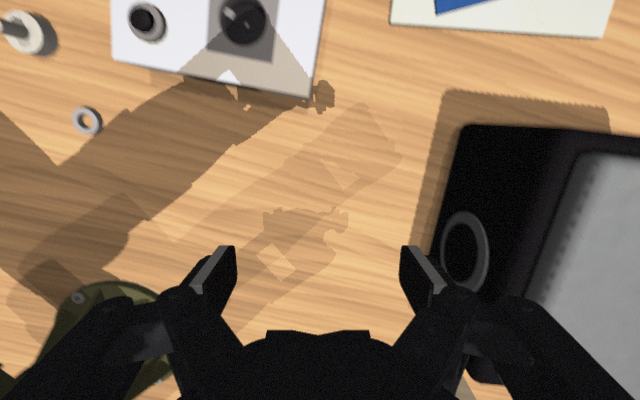

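Wrist view: the well is at (243,20) and the button at (147,20), at the top edge. I move so the well is better centred.

Emit:
{"op": "arm_command", "data": {
  "increments": [8.5,4,4,0,0,0,0,8.5,8,8,0,0,0,-0.1,8.5,12,12,0,0,0,-0.2,8.5,13,12,0,0,0,-0.26,8.5,13,12,0,0,0,-0.26]
}}

```text
time: 1.5
position: [0.5628, -0.156, 0.3191]
orientation: [[1.0, 0.007, -0.001], [0.007, -1.0, 0.001], [-0.001, -0.001, -1.0]]
contact_force: [-0.9, -0.6, 0.1]
gripper_width: 0.0846
grip_force: 0.0
```

Run:
```python
from h import *
s=state();print(s["time"],s["position"])
c=camera_info("wrist");im=get_image("wrist");cv2.imwrite("pics/w2.png",im);np.save("w2.npy",c,allow_pickle=True)
```

```text
1.5 [ 0.56278296 -0.15595309  0.31912403]
```

View pics/w2.png

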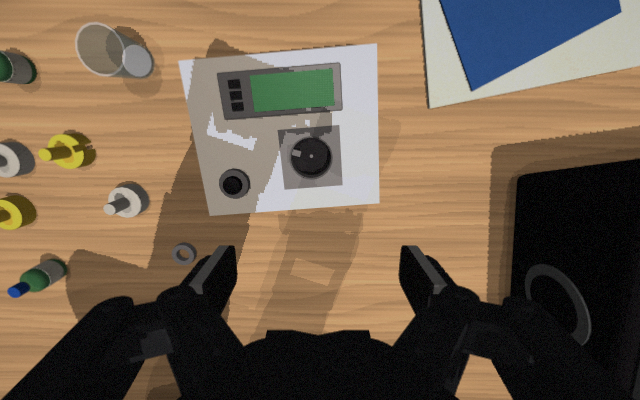

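The well centre is near (311,157), the key patch near (296,153) and the button near (234,183). I measure these in both views.

```bash
cat >> h.py <<'E'
def blob(m,p,r=40):
    n,l,st,ce=cv2.connectedComponentsWithStats(m.astype(np.uint8))
    best=min(range(1,n),key=lambda i:np.hypot(*(ce[i]-p)) if st[i,4]>15 else 1e9)
    return (l==best).astype(np.uint8),st[best],ce[best]
def circ(name,m,z,ci=None):
    k=cv2.findContours(m,cv2.RETR_EXTERNAL,cv2.CHAIN_APPROX_NONE)[0]; k=max(k,key=cv2.contourArea)
    h=cv2.convexHull(k); P=plane(name,h.reshape(-1,2),z,ci)[:,:2]
    # dense resample then LSQ circle
    kk=k.reshape(-1,2); P=plane(name,kk,z,ci)[:,:2]
    A=np.c_[2*P,np.ones(len(P))]; w=np.ones(len(P))>0
    for _ in range(4):
        s=np.linalg.lstsq(A[w],(P[w]**2).sum(1),rcond=None)[0]; r=np.sqrt(s[2]+s[:2]@s[:2]); e=np.abs(np.hypot(*(P-s[:2]).T)-r); w=e<.0025
    return s[:2],r
E
python3 - <<'E'
from h import *
ci=np.load("w2.npy",allow_pickle=True).item()
for name,im,c,wp,bp in (("wrist",cv2.imread("pics/w2.png"),ci,(311,157),(234,183)),("top",get_image("top"),camera_info("top"),(422,183),(374,197))):
    g=cv2.cvtColor(im,cv2.COLOR_BGR2GRAY)
    for t in (55,70,85):
        m,st,ce=blob(g<t,wp); print(name,t,"well",st,circ(name,m,.08,c))
        m,st,ce=blob(g<t,bp); print("   btn",st,circ(name,m,.08,c))
    x,y=wp; R=22 if name=="wrist" else 14
    sub=g[y-R:y+R+1,x-R:x+R+1]
    if name=="wrist": print(sub[::2,::2])
    V=plane(name,[(u,v) for v in range(y-R,y+R) for u in range(x-R,x+R)],.068,c)
    val=np.array([g[v,u] for v in range(y-R,y+R) for u in range(x-R,x+R)],float)
    m,_,_=blob(g<70,wp); ctr,_=circ(name,m,.08,c)
    d=V[:,:2]-ctr; r=np.hypot(*d.T); a=np.arctan2(d[:,1],d[:,0])
    sel=(r>.016)&(r<.024)
    o=np.argsort(a[sel]); h=[(round(q,2),int(val[sel][np.abs(a[sel]-q)<.1].mean())) for q in np.arange(0,2.6,.15)]
    w=np.clip(val[sel]-60,0,None)*(np.abs(a[sel]-1.4)<.9); print("key",name,h,(w*a[sel]).sum()/w.sum())
E
```

```text
wrist 55 well [ 291  137   40   41 1190] (array([ 0.58223843, -0.14637319]), np.float64(0.026062590849667784))
   btn [223 176  20  19 297] (array([ 0.54332755, -0.03861007]), np.float64(0.012926259731852319))
wrist 70 well [ 291  126   40   52 1322] (array([ 0.58599366, -0.14928443]), np.float64(0.028400670062083917))
   btn [220 175  23  20 319] (array([ 0.54325766, -0.03836168]), np.float64(0.01343825817826681))
wrist 85 well [ 278  126   54   53 1639] (array([ 0.59056421, -0.14302759]), np.float64(0.03119185784964087))
   btn [219 169  31  30 718] (array([ 0.54588879, -0.0417063 ]), np.float64(0.020357416098937146))
[[132 130 129 129 130 130 135 132 131 132 130  81  68  69  65  71  70 103
  123 123 123 123 123]
 [130 130 131 131 130 130 130 111  96  92  74  77  50  50  54  98 121 121
  119 122 121 123 123]
 [131 129 131 129 132 115  93  46  31  27  36  29  30  29  27  60  88 120
  121 117 122 122 123]
 [128 129 129 127  91  48  28  27  27  28  38  40  37  31  27  29  27  81
  113 120 124 121 121]
 [131 131 129  92  34  27  33  36  37  34  38  35  39  36  39  36  38  29
   67 122 
[... 2289 characters left out ...]
oat64(0.011535912728560515))
   btn [369 192  12  12 106] (array([ 0.54918831, -0.04565201]), np.float64(0.011535912728560515))
top 70 well [369 190  14  15 141] (array([ 0.5493244 , -0.04633009]), np.float64(0.013462271205684119))
   btn [369 190  14  15 141] (array([ 0.5493244 , -0.04633009]), np.float64(0.013462271205684119))
top 85 well [421 151  11   5  39] (array([ 0.64237413, -0.1571914 ]), np.float64(0.00809745174619599))
   btn [366 189  18  18 252] (array([ 0.54748151, -0.04448414]), np.float64(0.018273357759851155))<stdin>:16: RuntimeWarning: Mean of empty slice.
  ret = ret.dtype.type(ret / rcount)
Traceback (most recent call last):
ValueError: cannot convert float NaN to integer
```

Run:
```python
from h import *
c=np.load("w2.npy",allow_pickle=True).item(); im=cv2.imread("pics/w2.png"); g=cv2.cvtColor(im,cv2.COLOR_BGR2GRAY).astype(float)
def cen(x0,x1,y0,y1):
    w=np.clip(g[y0:y1,x0:x1]-60,0,None); yy,xx=np.mgrid[y0:y1,x0:x1]; return (w*xx).sum()/w.sum(),(w*yy).sum()/w.sum()
k=cen(293,304,147,159); d=cen(306,315,152,162); print(k,d)
K=plane("wrist",[k],.068,c)[0]; D=plane("wrist",[d],.058,c)[0]; print(K,D)
W=np.array([.58224,-.14637])
for C in (D[:2],W): v=K[:2]-C; print(np.hypot(*v),np.arctan2(v[1],v[0]))
# display edges for yaw: white corners hand-read
P=plane("wrist",[(179,60),(377,43),(380,203),(210,215)],.08,c); print(P[:,:2])
# top well
im=get_image("top"); G=cv2.cvtColor(im,cv2.COLOR_BGR2GRAY)
n,l,st,ce=cv2.connectedComponentsWithStats((G[150:215,395:450]<60).astype(np.uint8))
i=1+st[1:,4].argmax(); m=np.zeros(G.shape,np.uint8); m[150:215,395:450]=(l==i); print(st[i],circ("top",m,.08))
# carrier/plug from top: bright, low saturation
hsv=cv2.cvtColor(im,cv2.COLOR_BGR2HSV)
m=((hsv[...,1]<70)&(hsv[...,2]>100)).astype(np.uint8)
for p in ((207,191),(283,221)):
    b,st,ce=blob(m,p); print(st,ce,circ("top",b,.024))
```

```text
(np.float64(296.30190174326464), np.float64(152.6822503961965)) (np.float64(310.9747081712062), np.float64(155.71984435797665))
[ 0.58689314 -0.1262787   0.068     ] [ 0.58156653 -0.14618577  0.058     ]
0.020607383784939433 1.3093471327142154
0.020623095268566035 1.3432090756745179
[[ 0.69843069  0.01343462]
 [ 0.71938658 -0.2249792 ]
 [ 0.51953127 -0.2435163 ]
 [ 0.4992724  -0.00386166]]
[ 15   7  40  38 807] (array([ 0.59580687, -0.16462944]), np.float64(0.036654776826549516))
[196 179  24  24 401] [208.0723192  190.82543641] (array([0.56536958, 0.32567891]), np.float64(0.02566631905558649))
[272 209  23  24 433] [283.16166282 220.43879908] (array([0.49990726, 0.15347929]), np.float64(0.02537346648631479))
```

The well centre is about (0.582,-0.146), with the key at a world angle of about 1.32 rad. The measured radii and the key's offset match the given sizes. The carrier is at about (0.565,0.326). I go there and refine with the wrist camera.

Emit:
{"op": "arm_command", "data": {
  "increments": [6,0,4.5,0,0,0,0,6,0,9,0,0,0,0,6,-1,13.5,-1,0,0,0,6,-1,18,-2,0,0,0,6,-2,22.5,-4,0,0,0,6,-2,27,-6,0,0,0,6,-2.5,31.5,-8,0,0,0,6,-2.8,36,-9,0,0,0]
}}

```text
time: 2.45
position: [0.532, 0.2021, 0.2289]
orientation: [[1.0, 0.005, -0.001], [0.005, -1.0, -0.001], [-0.001, 0.001, -1.0]]
contact_force: [0.6, -0.2, 0.2]
gripper_width: 0.06
grip_force: 0.0
```

Emit:
{"op": "arm_command", "data": {
  "increments": [6,0,4,-1,0,0,0,6,0,8,-2,0,0,0,6,0,12,-3,0,0,0,6,0,12,-3,0,0,0,6,0,12,-3,0,0,0]
}}

```text
time: 2.95
position: [0.5329, 0.3211, 0.2]
orientation: [[1.0, 0.006, -0.0], [0.006, -1.0, -0.0], [-0.0, 0.0, -1.0]]
contact_force: [0.1, -0.3, 0.1]
gripper_width: 0.06
grip_force: 0.0
```

Run:
```python
from h import *
s=state();print(s["time"],s["position"],s["gripper_width"],s["joint_positions"])
c=camera_info("wrist");im=get_image("wrist");cv2.imwrite("pics/w3.png",im);np.save("w3.npy",c,allow_pickle=True)
```

```text
2.95 [0.53290188 0.32111637 0.20003293] 0.05997931221333822 [ 4.83531978e-01  4.95117869e-01  1.35007229e+00 -2.12716890e-04
  1.29695760e+00  2.04806800e+00]
```

View pics/w3.png

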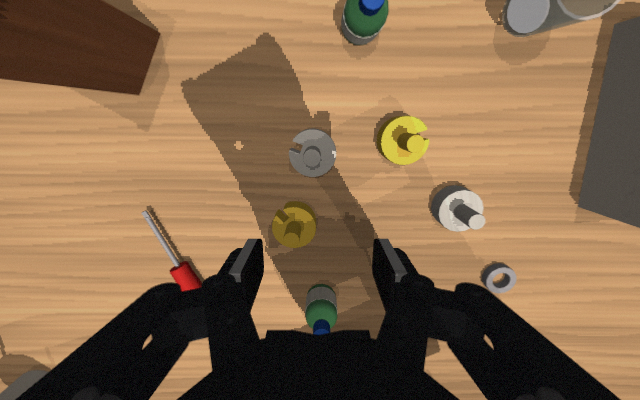

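The carrier is at (312,153) in shadow, with its notch at about (295,147). I refine its position.

Run:
```python
from h import *
c=np.load("w3.npy",allow_pickle=True).item(); im=cv2.imread("pics/w3.png"); hsv=cv2.cvtColor(im,cv2.COLOR_BGR2HSV)
x0,y0=280,122
sub=hsv[y0:y0+62,x0:x0+66]
m=np.zeros(im.shape[:2],np.uint8); m[y0:y0+62,x0:x0+66]=(sub[...,1]<60)&(sub[...,2]>60)
b,st,ce=blob(m,(312,153)); C,r=circ("wrist",b,.024,c); print(st,C,r)
P=[(u,v) for v in range(y0,y0+62) for u in range(x0,x0+66)]; V=plane("wrist",P,.024,c)[:,:2]-C
val=np.array([b[v,u] for u,v in P]); S=np.array([hsv[v,u,1] for u,v in P])
R=np.hypot(*V.T);A=np.arctan2(V[:,1],V[:,0]); 
for lo,hi in ((.015,.019),(.019,.023)):
    s=(R>lo)&(R<hi)
    print([(round(q,2),int(val[s&(np.abs(A-q)<.06)].mean()*100),int(S[s&(np.abs(A-q)<.06)].mean())) for q in np.arange(.6,2.1,.1)])
    z=s&(val==0)&(np.abs(A-1.25)<.7); print(A[z].mean(),z.sum())
cv2.imwrite("pics/c3.png",cv2.resize(np.hstack([im[y0:y0+62,x0:x0+66],cv2.cvtColor(b[y0:y0+62,x0:x0+66]*255,cv2.COLOR_GRAY2BGR)]),None,fx=6,fy=6,interpolation=cv2.INTER_CUBIC))
```

```text
[ 289  129   47   48 1708] [0.56660168 0.32745148] 0.025692148478967818
[(np.float64(0.6), 100, 26), (np.float64(0.7), 100, 27), (np.float64(0.8), 100, 26), (np.float64(0.9), 85, 39), (np.float64(1.0), 14, 102), (np.float64(1.1), 0, 116), (np.float64(1.2), 0, 116), (np.float64(1.3), 0, 112), (np.float64(1.4), 100, 32), (np.float64(1.5), 100, 27), (np.float64(1.6), 100, 26), (np.float64(1.7), 100, 27), (np.float64(1.8), 100, 27), (np.float64(1.9), 100, 27), (np.float64(2.0), 100, 30)]
1.1561547615056031 23
[(np.float64(0.6), 100, 28), (np.float64(0.7), 100, 27), (np.float64(0.8), 100, 27), (np.float64(0.9), 100, 27), (np.float64(1.0), 44, 73), (np.float64(1.1), 0, 116), (np.float64(1.2), 0, 114), (np.float64(1.3), 37, 87), (np.float64(1.4), 100, 28), (np.float64(1.5), 100, 26), (np.float64(1.6), 100, 27), (np.float64(1.7), 100, 24), (np.float64(1.8), 100, 26), (np.float64(1.9), 100, 27), (np.float64(2.0), 100, 27)]
1.1517165525073745 22
```

View pics/c3.png

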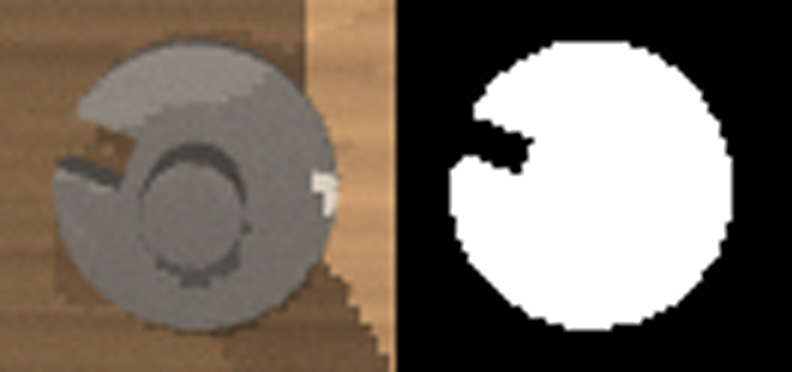

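The disc radius is 25.7 mm, as it should be, and the notch is at about 1.23 rad allowing for the visible slot wall. I descend and grasp.

Emit:
{"op": "arm_command", "data": {
  "increments": [6,1.7,0.3,-3,0,0,0,6,3.3,0.6,-6,0,0,0,6,3.3,0.6,-9,0,0,0,6,3.3,0.6,-12,0,0,0,6,3.3,0.6,-14,0,0,0,6,3.3,0.6,-15.5,0,0,0,6,3.3,0.6,-16,0,0,0,6,3.3,0.6,-16,0,0,0]
}}

```text
time: 3.8
position: [0.5663, 0.3272, 0.0405]
orientation: [[1.0, 0.005, 0.0], [0.005, -1.0, 0.0], [0.0, -0.0, -1.0]]
contact_force: [-1.1, -0.1, 0.4]
gripper_width: 0.0597
grip_force: 0.0
```

Emit:
{"op": "arm_command", "data": {
  "increments": [4,0,0,0,0,0,0,3,0,0,0,0,0,0,2.2,0,0,0,0,0,0,1.5,0,0,0,0,0,0,1.2,0,0,0,0,0,0,1.2,0,0,0,0,0,0,1.2,0,0,0,0,0,0],
  "grip_force": 40
}}

```text
time: 4.5
position: [0.5662, 0.3279, 0.0408]
orientation: [[1.0, 0.006, 0.001], [0.006, -1.0, 0.0], [0.001, -0.0, -1.0]]
contact_force: [-0.7, -0.8, 5.8]
gripper_width: 0.0158
grip_force: 38.9
```

Emit:
{"op": "arm_command", "data": {
  "increments": [1.2,0,0,1,0,0,0,1.2,0,0,3,0,0,0,1.2,0,0,6,0,0,0,1.2,0,0,10,0,0,0,1.2,0,0,14,0,0,0,1.2,0,0,16,0,0,0,1.2,0,0,16,0,0,0]
}}

```text
time: 5.2
position: [0.5667, 0.3283, 0.2042]
orientation: [[1.0, 0.006, 0.005], [0.006, -1.0, 0.003], [0.005, -0.003, -1.0]]
contact_force: [-0.9, 1.0, -1.4]
gripper_width: 0.016
grip_force: 39.1
```

Run:
```python
from h import *
s=state();print(s["time"],s["position"],s["gripper_width"],s["contact_force"])
a=get_image("side")[150:350,180:380];b=get_image("wrist")[200:400,180:460]
cv2.imwrite("pics/g1.png",np.hstack([cv2.resize(a,(400,400)),cv2.resize(b,(400,286))[:,:].copy() if 0 else cv2.copyMakeBorder(cv2.resize(b,(400,286)),0,114,0,0,cv2.BORDER_CONSTANT)]))
```

```text
5.2 [0.56671755 0.32827756 0.20420734] 0.015982159905384367 [-0.86475675  1.033467   -1.38528306]
```

View pics/g1.png

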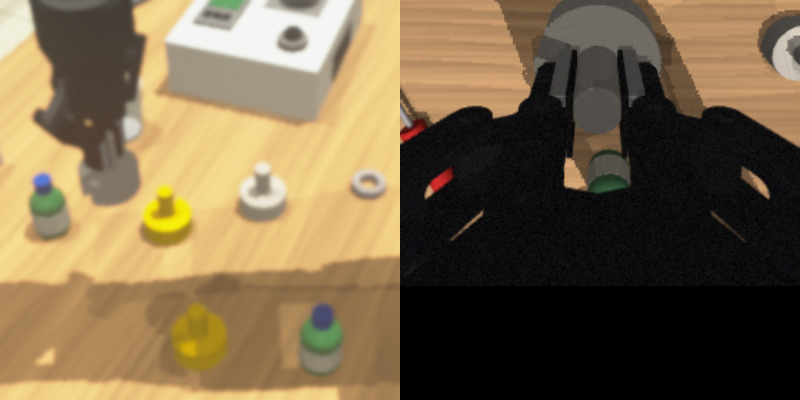

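The carrier hangs upright in the grip. I carry it over the well and turn it to the key angle.

Emit:
{"op": "arm_command", "data": {
  "increments": [1.2,0,-4,0,0,0,0,1.2,0,-8,0,0,0,0,1.2,0,-12,0,0,0,0.03,1.2,0,-16,0,0,0,0.06,1.2,0.5,-20,0,0,0,0.09,1.2,1,-24,0,0,0,0.09,1.2,1.5,-28,0,0,0,0.09,1.2,1.5,-32,0,0,0,0.09]
}}

```text
time: 6.1
position: [0.5804, 0.0061, 0.1983]
orientation: [[0.995, 0.096, -0.003], [0.096, -0.995, 0.0], [-0.003, -0.0, -1.0]]
contact_force: [0.7, 0.2, -1.0]
gripper_width: 0.0156
grip_force: 39.2
```

Emit:
{"op": "arm_command", "data": {
  "increments": [1.2,0,-4,0,0,0,0,1.2,0,-8,0,0,0,0,1.2,0,-12,0,0,0,0,1.2,0,-15.4,-2,0,0,0,1.2,0,-15.4,-4,0,0,0,1.2,0,-15.4,-6,0,0,0,1.2,0,-15.4,-6,0,0,0]
}}

```text
time: 6.8
position: [0.579, -0.1459, 0.1358]
orientation: [[0.995, 0.095, -0.007], [0.095, -0.995, 0.002], [-0.007, -0.003, -1.0]]
contact_force: [-1.3, 0.1, -0.8]
gripper_width: 0.0158
grip_force: 39.2
```

Run:
```python
from h import *
s=state();print(s["time"],s["position"],s["orientation"],s["contact_force"],s["wrist_torque"],s["joint_positions"])
c=camera_info("wrist");im=get_image("wrist");np.save("w4.npy",c,allow_pickle=True);cv2.imwrite("pics/w4.png",im)
a=get_image("top")[150:220,370:470]
cv2.imwrite("pics/w4v.png",np.vstack([cv2.resize(im[170:340,220:420],(600,510))[:380],np.zeros((0,600,3),np.uint8),cv2.resize(a,(600,420))[100:320]]))
```

```text
6.8 [ 0.57900915 -0.14592643  0.13584597] [[ 0.99544066  0.09511497 -0.00714314]
 [ 0.09513367 -0.99546179  0.00232413]
 [-0.00688966 -0.00299309 -0.99997179]] [-1.25273958  0.06965479 -0.76325019] [0.01913819 0.02657413 0.0089237 ] [-3.08238136e-01  5.09670054e-01  1.48631082e+00  5.19726460e-05
  1.15312343e+00  1.16726722e+00]
```

View pics/w4v.png

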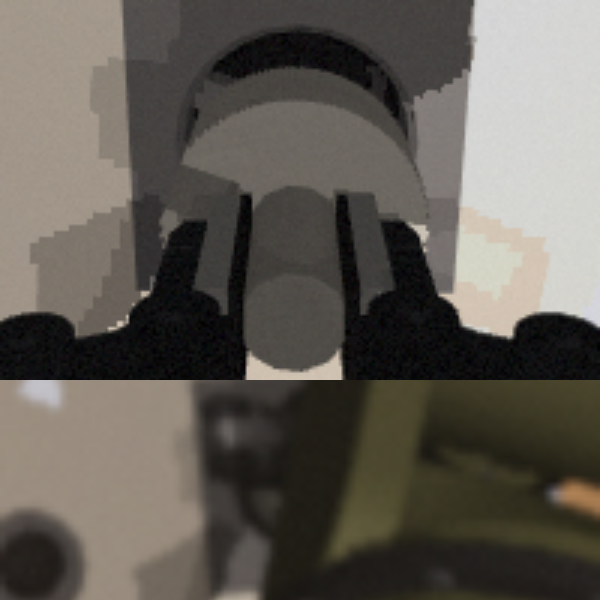

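The disc hovers just above the well, slightly toward the robot; its front arc peaks at crop (297,100) and the bore rim at (297,28). I compute the offset from these arcs.

Run:
```python
from h import *
c=np.load("w4.npy",allow_pickle=True).item()
s=state();print(s["time"],s["position"],s["contact_force"],s["orientation"][:,2])
from scipy.optimize import least_squares
def fit(p,z,r):
    P=plane("wrist",np.array(p)/3.+[220,170],z,c)[:,:2]
    q=least_squares(lambda q:np.hypot(*(P-q).T)-r,P.mean(0)-[.02,0]); return q.x,np.abs(q.fun).max()
print("disc",fit([(182,165),(208,135),(240,112),(297,100),(360,115),(395,148),(426,215)],.119,.026))
print("well",fit([(190,118),(215,75),(250,45),(297,33),(345,45),(385,80),(408,125)],.08,.027))
print("rim",fit([(180,130),(200,80),(245,38),(297,26),(350,38),(400,85),(416,130)],.08,.028))
```

```text
6.9 [ 0.58063573 -0.14603365  0.13956615] [ 0.3866611   0.01080482 -0.82578509] [-1.74704878e-03  5.31395217e-04 -9.99998333e-01]
disc (array([ 0.57834628, -0.14630898]), np.float64(0.0006364544000719181))
well (array([ 0.58075975, -0.14670188]), np.float64(0.0007930703686949425))
rim (array([ 0.58199452, -0.14660592]), np.float64(0.0004014065614117539))
```

Emit:
{"op": "arm_command", "data": {
  "increments": [1.2,0.15,-0.03,-0.6,0,0,0,1.2,0.15,-0.03,-1.2,0,0,0,1.2,0.15,-0.03,-1.6,0,0,0,1.2,0.15,-0.03,-1.9,0,0,0,1.2,0.15,-0.03,-2.1,0,0,0,1.2,0.15,-0.03,-2.2,0,0,0,1.2,0.15,-0.03,-2.2,0,0,0]
}}

```text
time: 7.6
position: [0.5824, -0.1465, 0.1181]
orientation: [[0.995, 0.096, -0.0], [0.096, -0.995, -0.0], [-0.0, 0.0, -1.0]]
contact_force: [0.2, 0.9, -1.9]
gripper_width: 0.0158
grip_force: 39.2
```

Emit:
{"op": "arm_command", "data": {
  "increments": [1.2,0,0,-0.2,0,0,0,1.2,0,0,-0.4,0,0,0,1.2,0,0,-0.6,0,0,0,1.2,0,0,-0.75,0,0,0,1.2,0,0,-0.75,0,0,0]
}}

```text
time: 8.1
position: [0.5824, -0.1465, 0.1104]
orientation: [[0.995, 0.096, -0.0], [0.096, -0.995, 0.0], [-0.0, -0.0, -1.0]]
contact_force: [-1.3, 0.6, -0.7]
gripper_width: 0.0158
grip_force: 39.2
```

Emit:
{"op": "arm_command", "data": {
  "increments": [1.2,0,0,-0.1,0,0,0,1.2,0,0,-0.2,0,0,0,1.2,0,0,-0.25,0,0,0,1.2,0,0,-0.25,0,0,0]
}}

```text
time: 8.5
position: [0.5824, -0.1465, 0.1081]
orientation: [[0.995, 0.096, -0.0], [0.096, -0.995, 0.0], [-0.0, -0.0, -1.0]]
contact_force: [0.5, -0.3, -0.7]
gripper_width: 0.0154
grip_force: 39.2
```

Emit:
{"op": "arm_command", "data": {
  "increments": [1.2,0,0,-0.05,0,0,0,1.2,0,0,-0.1,0,0,0,1.2,0,0,-0.15,0,0,0,1.2,0,0,-0.15,0,0,0]
}}

```text
time: 8.9
position: [0.5824, -0.1465, 0.1066]
orientation: [[0.995, 0.096, -0.0], [0.096, -0.995, 0.0], [-0.0, -0.0, -1.0]]
contact_force: [-0.6, 0.0, -0.9]
gripper_width: 0.0157
grip_force: 39.2
```

The underside is past the key top without force, so the notch is on the key. I continue down gently.

Emit:
{"op": "arm_command", "data": {
  "increments": [1.2,0,0,-0.1,0,0,0,1.2,0,0,-0.2,0,0,0,1.2,0,0,-0.3,0,0,0,1.2,0,0,-0.4,0,0,0,1.2,0,0,-0.5,0,0,0,1.2,0,0,-0.6,0,0,0,1.2,0,0,-0.6,0,0,0]
}}

```text
time: 9.6
position: [0.5824, -0.1465, 0.1005]
orientation: [[0.995, 0.096, -0.0], [0.096, -0.995, 0.0], [-0.0, -0.0, -1.0]]
contact_force: [-0.8, -0.1, -1.1]
gripper_width: 0.0157
grip_force: 39.2
```

Emit:
{"op": "arm_command", "data": {
  "increments": [1.2,0,0,-0.05,0,0,0,1.2,0,0,-0.1,0,0,0,1.2,0,0,-0.15,0,0,0,1.2,0,0,-0.15,0,0,0]
}}

```text
time: 10.0
position: [0.5824, -0.1465, 0.0991]
orientation: [[0.995, 0.096, -0.0], [0.096, -0.995, 0.0], [-0.0, -0.0, -1.0]]
contact_force: [-1.1, -0.1, -1.7]
gripper_width: 0.0156
grip_force: 39.2
```

Emit:
{"op": "arm_command", "data": {
  "increments": [1.2,0,0,-0.03,0,0,0,1.2,0,0,-0.06,0,0,0,1.2,0,0,-0.06,0,0,0]
}}

```text
time: 10.3
position: [0.5825, -0.1466, 0.0989]
orientation: [[0.995, 0.096, 0.0], [0.096, -0.995, -0.0], [0.0, 0.0, -1.0]]
contact_force: [-3.0, 0.0, 3.9]
gripper_width: 0.0158
grip_force: 39.7
```

Light floor contact (4 N) at the expected home height, so I release slowly and rise.

Emit:
{"op": "arm_command", "data": {
  "increments": [1.7,0,0,0,0,0,0,2,0,0,0,0,0,0,2.5,0,0,0,0,0,0,3,0,0,0,0,0,0,4,0,0,0,0,0,0,4.5,0,0,0,0,0,0,4.5,0,0,0,0,0,0],
  "grip_force": 20
}}

```text
time: 11.0
position: [0.5825, -0.1465, 0.0986]
orientation: [[0.995, 0.096, 0.0], [0.096, -0.995, -0.0], [0.0, 0.0, -1.0]]
contact_force: [-0.7, -0.8, -0.2]
gripper_width: 0.0448
grip_force: 0.0
```

Emit:
{"op": "arm_command", "data": {
  "increments": [4.5,0,0,1,0,0,0,4.5,0,0,3,0,0,0,4.5,0,0,6,0,0,0,4.5,-1,2,10,0,0,0,2,-2,6,10,0,0,0,0,-3,9,10,0,0,0,0,-3,9,10,0,0,0,0,-3,9,10,0,0,0]
}}

```text
time: 11.8
position: [0.5526, -0.0562, 0.1995]
orientation: [[0.995, 0.097, 0.001], [0.097, -0.995, -0.0], [0.001, 0.0, -1.0]]
contact_force: [-0.2, 0.1, 0.0]
gripper_width: 0.0
grip_force: 0.0
```

Run:
```python
from h import *
s=state();print(s["time"],s["position"],s["gripper_width"],s["contact_force"])
c=camera_info("wrist");im=get_image("wrist");np.save("w5.npy",c,allow_pickle=True);cv2.imwrite("pics/w5.png",im)
```

```text
11.8 [ 0.55258031 -0.05624883  0.19947073] 3.852241130120324e-05 [-0.19072387  0.08982789  0.03541123]
```

View pics/w5.png

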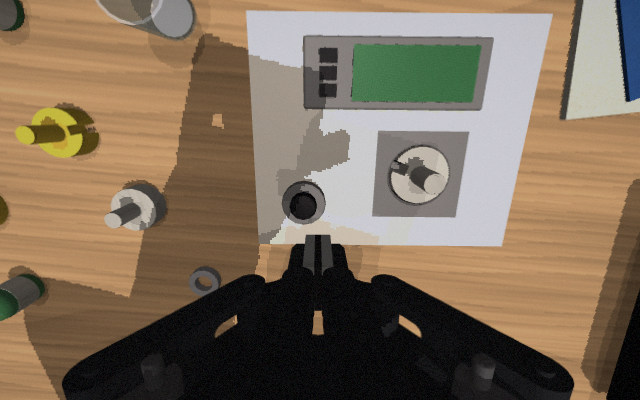

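The carrier is seated and upright at (420,175), with the notch over the key. The button's dark top is at (303,206). I triangulate it.

Run:
```python
from h import *
L=[]
for f,p in (("w2",(234,183)),("w5",(303,206))):
    c=np.load(f+".npy",allow_pickle=True).item(); g=cv2.cvtColor(cv2.imread(f"pics/{f}.png"),cv2.COLOR_BGR2GRAY)
    m,st,ce=blob(g<55,p); print(st,ce,circ("wrist",m,.09,c)); L.append(ray("wrist",[ce],c))
A=[];b=[]
for o,d in L:
    d=d[0]/np.linalg.norm(d[0]); M=np.eye(3)-np.outer(d,d); A.append(M); b.append(M@o)
print(np.linalg.lstsq(np.vstack(A),np.hstack(b),rcond=None)[0])
```

```text
[223 176  20  19 297] [232.16161616 184.95286195] (array([ 0.54581553, -0.0417421 ]), np.float64(0.012578473713643762))
[289 192  28  28 595] [302.61848739 205.35966387] (array([ 0.54579929, -0.04310804]), np.float64(0.01249355654548501))
[ 0.54717292 -0.04314695  0.09425103]
```

Emit:
{"op": "arm_command", "data": {
  "increments": [0,-0.65,1.3,-2,0,0,0,0,-0.65,1.3,-5,0,0,0,0,-0.65,1.3,-7.5,0,0,0,0,-0.65,1.3,-8.8,0,0,0,0,-0.65,1.3,-9.2,0,0,0,0,-0.65,1.3,-9.2,0,0,0]
}}

```text
time: 12.45
position: [0.5461, -0.0443, 0.1075]
orientation: [[0.995, 0.095, -0.0], [0.095, -0.995, -0.0], [-0.0, 0.0, -1.0]]
contact_force: [-3.1, -0.2, 5.5]
gripper_width: 0.0001
grip_force: 2.3
```

Emit:
{"op": "arm_command", "data": {
  "increments": [0,0,0,-0.1,0,0,0,0,0,0,-0.2,0,0,0,0,0,0,-0.3,0,0,0,0,0,0,-0.3,0,0,0]
}}

```text
time: 12.85
position: [0.5466, -0.0443, 0.1067]
orientation: [[0.995, 0.095, 0.002], [0.095, -0.995, -0.001], [0.002, 0.001, -1.0]]
contact_force: [-14.6, 1.5, 27.4]
gripper_width: 0.0002
grip_force: 13.8
```

Emit:
{"op": "arm_command", "data": {
  "increments": [0,0,0,0.3,0,0,0,0,0,0,0.4,0,0,0,0,0,0,0.4,0,0,0]
}}

```text
time: 13.15
position: [0.5466, -0.0442, 0.1086]
orientation: [[0.995, 0.095, 0.002], [0.095, -0.995, -0.001], [0.002, 0.001, -1.0]]
contact_force: [0.2, -3.4, 3.9]
gripper_width: 0.0003
grip_force: 2.0
```

Emit:
{"op": "arm_command", "data": {
  "increments": [0,0,0,0.2,0,0,0,0,0,0,0.2,0,0,0]
}}

```text
time: 13.35
position: [0.5464, -0.0438, 0.1101]
orientation: [[0.995, 0.095, 0.001], [0.095, -0.995, -0.0], [0.001, 0.0, -1.0]]
contact_force: [1.1, -1.7, 2.9]
gripper_width: -0.0
grip_force: 1.5
```

Emit:
{"op": "arm_command", "data": {
  "increments": [0,0,0,0.2,0,0,0,0,0,0,0.2,0,0,0]
}}

```text
time: 13.55
position: [0.5461, -0.0435, 0.1118]
orientation: [[0.995, 0.096, 0.0], [0.096, -0.995, 0.0], [0.0, 0.0, -1.0]]
contact_force: [1.1, -1.1, 3.0]
gripper_width: 0.0002
grip_force: 1.0
```

Emit:
{"op": "arm_command", "data": {
  "increments": [0,0,0,0.6,0,0,0,0,0,0,0.6,0,0,0]
}}

```text
time: 13.75
position: [0.546, -0.0434, 0.1181]
orientation: [[0.995, 0.096, 0.0], [0.096, -0.995, 0.0], [0.0, -0.0, -1.0]]
contact_force: [0.2, -0.2, 0.4]
gripper_width: -0.0005
grip_force: 0.0
```

The force fell smoothly along the spring travel (0.107 to 0.113), so the button did bottom out and has come back. I retreat and check numerically.

Emit:
{"op": "arm_command", "data": {
  "increments": [0,0,0,3,0,0,0,0,0,0,6,0,0,0,0,0.6,-1.3,8.1,0,0,0,0,0.6,-1.3,8.1,0,0,0,0,0.6,-1.3,8.1,0,0,0]
}}

```text
time: 14.25
position: [0.5517, -0.0564, 0.1981]
orientation: [[0.995, 0.095, -0.0], [0.095, -0.995, 0.0], [-0.0, -0.0, -1.0]]
contact_force: [-0.2, 0.5, 0.6]
gripper_width: 0.0002
grip_force: 0.0
```

Run:
```python
from h import *
s=state();print(s["time"],s["position"],s["contact_force"])
im=get_image("wrist");o=cv2.imread("pics/w5.png")
d=cv2.absdiff(im,o).max(2); print("diff carrier",d[130:217,375:470].mean(),"button",d[180:225,280:328].mean(),"plug",d[180:240,95:170].mean())
```

```text
14.25 [ 0.55166936 -0.05643808  0.19806743] [-0.15648809  0.50039248  0.60099399]
diff carrier 9.700907441016334 button 9.769907407407407 plug 6.8117777777777775
```

```bash
python3 -c "
from rig import *
print(hand_in())"
```

```text
the job is handed in; nothing more can be done
None
```

The carrier is in the well with its notch over the key, lowered to the floor height with only about 4 N of contact and released upright; the start button was then pressed to its stop (27 N) and released, the plug, bottles and beaker were not touched, and the job was handed in at about 14 s.

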